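# Lock the gliding stage and press a heat-spreader angle home

## Robot

A 7-joint arm with a two-finger parallel gripper is mounted at the origin on the work surface. World frame = base frame: x ahead of the robot, y to its left, z up, the work surface at z = 0. Lengths are in m, angles in rad, forces in N, time in s.
With the tool pointing down it reaches from about 0.425 to 0.875 m from the base axis. Payload 9.9 kg.
Tool frame: the origin (TCP) lies at the very end of the fingers, on their centre line; the grasp point (between the pads) lies 19 mm behind it (env.hold_point_z is the distance from the TCP to the grasp point, in m); z points along the fingers, y is the line along which they close (so a half turn about z gives the same grasp; the last joint's range is limited). The gripper opens to 85 mm and grips with 20 to 120 N. Pads are 22 mm wide; open, the fingers measure 114 mm over their backs; the gripper's body (76 mm by 85 mm) begins 54 mm behind the grasp point. The pads swing forward as they close: fully open they stand 13 mm farther back than shut.
Start: joints at [-1.339, 0.576, 0.025, 1.437, -0.015, 1.129, -0.057], TCP at [0.21, 0.642, 0.231] pointing down, gripper open.
Joint ranges: [-2.76, 2.76], [-0.34, 2.15], [-1.52, 1.57], [0.19, 2.46], [-1.09, 4.23], [0.17, 1.99], [-2.82, 2.82]. Speed limits (rad/s): [2.22, 2.22, 3.01, 3.01, 3.14, 3.14, 3.14].

## Interface

Orientations are given as a rotation vector (axis times angle).
In Python, from cell import env gives the robot as it stands. The module is installed in compiled form; this text tells all that it offers. Calls block until the motion is done:
- env.move_pose(position, orientation): joint-space move of the TCP to a pose.
- env.movel(position, attitude=None, rate=0.15, until_force=None): straight line of the TCP; attitude=None keeps the orientation; rate is the mean speed in m/s. With until_force (N) it stops when the force on the tool has changed by that much, and returns True; else False.
- env.movej(angles): joint-space move.
- env.gripper_open() and env.clamp(): open the fingers fully, or close them until they stop; the grip force is fixed at half the most.
- env.sleep(seconds).
- env.inverse_kinematics(position, orientation): joint angles nearest the present ones, or None.
- env.snapshot(name): name is "scene" or "top"; returns a dict with "img" (420x560x3 uint8, red, green, blue), "fx", "fy", "cx", "cy" (pixels), "dist_coeffs" ([k1, k2, p1, p2, k3] as OpenCV has them; the pictures are not rectified), "R" (3x3) and "t" (3): a world point X has camera coordinates R X + t. Camera axes: x right, y down, z forward; pixel columns grow to the right and rows downward; lengths in m; the calibration is good to about 2 mm. A picture is of the moment at which its call begins. There is no depth.
A pose or a line that the arm cannot do raises env.Unreachable and nothing moves.
- env.finish_job(): hands the job in; it is judged then, once.
Readings, each from a call of its own:
- env.get_time(): time.
- env.get_joint_positions(): joint angles.
- env.get_joint_vel(): joint speeds.
- env.get_effort(): joint torques, N m.
- env.get_position(): TCP position.
- env.get_eef_rot(): TCP orientation.
- env.get_force(): force on the tool from outside, world axes, zero at the start.
- env.get_moment(): the same for the moment, N m.
- env.get_grip_width(): opening from 0.0 (shut) to 1.0 (fully open).
- env.get_grasp_force(): force on a finger pad.
Only numpy, scipy, OpenCV 4.12 (cv2) and the standard library are available. Lean on these libraries where they do the work, as an engineer would, in place of code of your own. Each camera call takes 0.05 s, during which the arm holds its last target. There are 200 camera calls.

## Task

Throw the gliding stage's lock lever over into its lock notch (the one by the closed padlock, away from the robot), keeping the stage where it has been set. Then, with one diagonal push (best into its inside corner), press the loose L-shaped heat spreader home in the car-radio tray: its back flat and square against the rear wall and its foot flat on the tray floor, pushed firmly both back and down so that its adhesive pads take. Finish while still holding that push, and leave the board, reel and screwdriver alone.

Things in the scene. Friction and masses are not known exactly. Their poses are not given: they have to be found in the camera images.
- stage_base: Fixed white base plate of the microscope's gliding stage, underside 3 mm above the bench (on the mat). Its x is the slide and push direction (away from the robot), z up; it spans x -140..140, y -120..160, z 0..18 mm. The brake housing with the lock lever is on its +y side (x -82..22, y 104..148, top z 44); raised padlocks on it: open one at the near end, closed one at the far end.
- lock_lever (a joint): Lock lever, rad, swings about a level axis (base's y) at lever_pivot. 0 = free notch, leaning 0.5 rad to the base's -x; 1.0 = lock notch, leaning 0.5 rad to +x; stops at -0.05 and 1.10. A spring plunger holds it in a notch: up to 8 N at the knob to leave it; carry it to the far stop, it drops in (rests near 0.98). Locked, a brake holds the stage against 50 N; free, it glides at 1 N.
- lever_pivot (a point): Pivot axis of the lock lever, 52 mm above the base's underside at x -30, y 138 mm of the base. The steel arm is 92 mm long from here to the centre of the knob, at any lever angle.
- lever_knob (a point): Centre of the lever's black ball knob (26 mm diameter); moves with the lever. A notched steel quadrant of 42 mm radius about the pivot stands 12 mm from the arm on its +y side.
- stage_mark (a point): Middle of the top face of the sliding stage plate (200 by 200 by 8 mm aluminium), 40 mm above the base's underside; it slides along the base's x with the tray that is clamped to it, starting up to 20 mm either side of the base's middle.
- rear_wall: Rear wall of the opened car-radio tray: upright steel sheet 182 mm long (y), 3 mm thick. Frame parallel to the base's; the origin lies below stage_mark at the height of the base's underside. In it the wall's inner face, where the heat spreader goes, is at x = +72 mm and the top edge at z = 92 mm. Sockets stick out of its far side.
- tray_floor: Floor of the tray, bare steel sheet, its top 42 mm above the base's underside; same origin and axes as rear_wall. It spans x -90..72, y -90..90 mm. Side flanges rise 26 mm above it at y = +-90; the near side is open. Once the foot is pressed down, friction under it (about 0.6, up to 0.75) takes part of the backward push, so push back at least as hard as down.
- heat_angle: Loose aluminium L, 170 g, 8 mm thick, 84 mm long (y): foot 48 mm deep (x -24..24), leg 46 mm high at its +x side (x 16..24). Origin: centre of the foot's underside. The leg's back (x = 24) goes to the wall; the inside corner is at x 16, z 8 mm. Two black packages on the leg at y = +-34 leave 56 mm free between. Starts on the floor 25-100 mm short of the wall, turned up to 0.3 rad.
- main_board: Bystander: green circuit board 150 by 130 mm, lying on the mat to the right of the stage, 22 mm high. Origin at the middle of its underside.
- solder_reel: Bystander: grey reel of solder, 54 mm diameter and 38 mm high, standing to the left of the stage. Origin under its middle.
- screwdriver: Bystander: screwdriver with a black handle, 170 mm long, lying beyond the stage.
Things that resemble listed ones, but are neither listed nor needed, are in the scene too. There is more than one size of the heat_angle; the one meant has the size given above.

How it is judged:
On the way, in this order (a step that is already met when the one before it is completed fails the run):
1. the lock lever is thrown into the lock notch (value of joint lock_lever above 0.9 rad), for 0.3 s.
2. the heat spreader is pressed against rear wall and floor (contact force between heat_angle and rear_wall above 3 N and contact force between heat_angle and tray_floor above 4 N and x of heat_angle in the frame of rear_wall above 0.0455 m), for 0.5 s.
At the end, for the whole second after the job is handed in: Lever in the lock notch (above 0.9 rad); stage within 8 mm of its start; spreader within 2.5 mm of wall and floor, square within 0.04 rad, upright within 0.05 rad, and still pushed by the robot with over 3 N on the wall and over 4 N on the floor (all of step 2 and value of joint lock_lever above 0.9 rad and distance of stage_mark from where it was at the start of the episode below 0.008 m and z of heat_angle in the frame of rear_wall below 0.0445 m and angle between the x axis of heat_angle and the x axis of rear_wall, either way round below 0.04 rad and angle between heat_angle's own z axis and vertical below 0.05 rad and contact force between any of the fingers, the arm and heat_angle above 4 N); the arm keeps its last pose, push and grip.
It fails at once if the circuit board was shoved (distance of main_board from where it was at the start of the episode above 0.025 m).
It fails at once if the solder reel was shoved or tipped (distance of solder_reel from where it was at the start of the episode above 0.025 m or angle between solder_reel's own z axis and vertical above 0.5 rad).
It fails at once if the screwdriver was shoved (distance of screwdriver from where it was at the start of the episode above 0.025 m).
It also fails if it takes over 45 s, if anything falls off the work surface, if the arm or the gripper's body presses on something with over 40 N, if the wrist force passes 120 N, or if a joint passes its speed limit or range.

## Working session

There is one attempt and no reset: what is moved stays moved. The work goes in short steps, each a Python script; the robot and the scene stay as the last script left them, time stands still between calls to the robot, and variables do not carry over. Pictures are saved under pics/ and viewed, at most 10 in all, crops included, and the job is handed in when it is done.

```bash
mkdir -p pics
python3 - <<'E'
from cell import env
import cv2,pickle
d={}
for n in("scene","top"):
    s=env.snapshot(n);d[n]=s
    cv2.imwrite(f"pics/{n}0.png",cv2.resize(s["img"][:,:,::-1],(784,588),interpolation=cv2.INTER_CUBIC))
    print(n,s["fx"],s["cx"],s["cy"],s["dist_coeffs"],(-s["R"].T@s["t"]).round(3),s["R"].round(2).tolist())
pickle.dump(d,open("s0.pkl","wb"));print(env.get_time(),env.get_eef_rot())
E
```

```text
scene 511.71121157821494 282.79527174385197 207.5331491885205 [-0.0766301  0.         0.         0.         0.       ] [ 1.419 -0.365  1.087] [[0.4, 0.92, 0.01], [0.68, -0.29, -0.68], [-0.62, 0.28, -0.73]]
top 395.68629078407076 278.59941036320015 206.0787362127835 [-0.03416556  0.          0.          0.          0.        ] [0.535 0.028 0.931] [[-0.02, -1.0, 0.01], [-0.99, 0.02, -0.1], [0.1, -0.01, -0.99]]
0.1 [-4.93907023e-01 -3.10236213e+00  2.37419744e-03]
```

View pics/scene0.png

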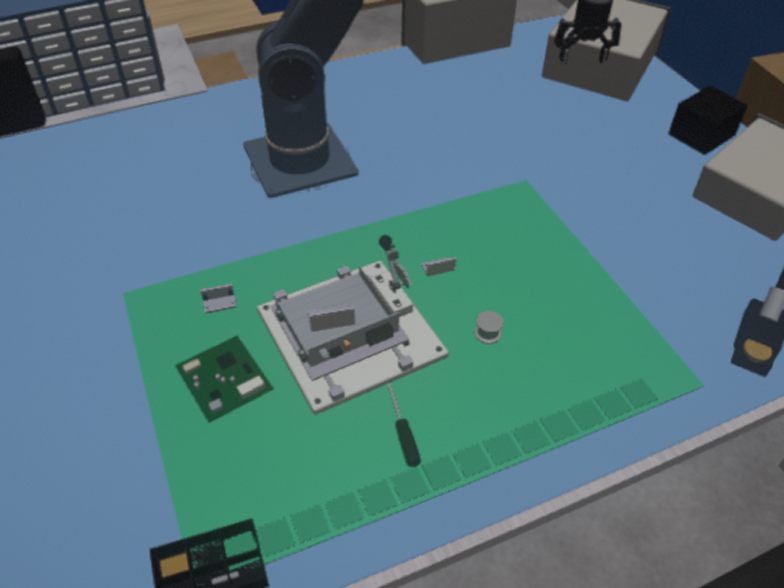

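View pics/top0.png

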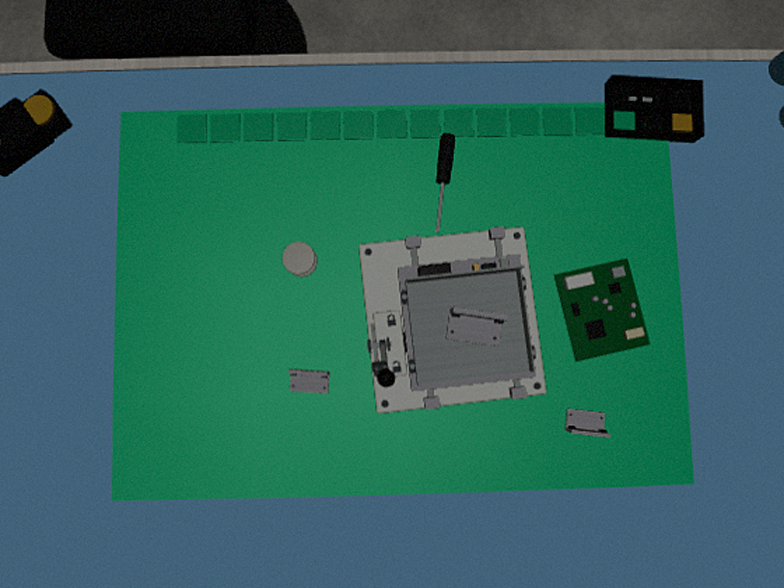

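The scene view shows the white stage base around (350,335), with the lever knob at (386,242). The top view shows the knob at (386,377) and the tray at (470,330). There are three L candidates in the top view: in the tray (475,327), on the mat at left (309,381) and on the mat at right (587,422). The one in the tray fits, because it is the largest and starts on the tray floor. I'll confirm that in a crop.

```bash
cat > h.py <<'E'
import numpy as np,cv2,pickle
def ray(s,p):
    K=np.array([[s["fx"],0,s["cx"]],[0,s["fy"],s["cy"]],[0,0,1]])
    u=cv2.undistortPoints(np.array([[p]],float),K,np.array(s["dist_coeffs"]))[0,0]
    return -s["R"].T@s["t"], s["R"].T@np.r_[u,1]
def onz(s,p,z):
    o,d=ray(s,p);return o+d*(z-o[2])/d[2]
def tri(s1,p1,s2,p2):
    o1,d1=ray(s1,p1);o2,d2=ray(s2,p2)
    a=np.linalg.lstsq(np.c_[d1,-d2],o2-o1,rcond=None)[0]
    x,y=o1+a[0]*d1,o2+a[1]*d2
    return (x+y)/2,np.linalg.norm(x-y)
def proj(s,X):
    K=np.array([[s["fx"],0,s["cx"]],[0,s["fy"],s["cy"]],[0,0,1]])
    return cv2.projectPoints(np.array(X,float).reshape(-1,1,3),cv2.Rodrigues(s["R"])[0],s["t"],K,np.array(s["dist_coeffs"]))[0][:,0]
E
python3 - <<'E'
from h import *
d=pickle.load(open("s0.pkl","rb"))
for n,(x,y,w,h) in dict(top=(250,155,150,150),scene=(175,155,150,140)).items():
    s=d[n];c=s["img"][y:y+h,x:x+w,::-1]
    c=cv2.convertScaleAbs(c,alpha=1.5)
    cv2.imwrite(f"pics/{n}_crop.png",cv2.resize(c,None,fx=4,fy=4,interpolation=cv2.INTER_CUBIC))
s=d["top"];im=s["img"].astype(int)
m=((im.min(2)>105)&(im.max(2)-im.min(2)<40)).astype(np.uint8);m[:, :240]=0;m[:,400:]=0;m[:150]=0;m[310:]=0
c=max(cv2.findContours(m,0,2)[0],key=cv2.contourArea);hull=cv2.convexHull(c)
r=cv2.minAreaRect(hull);print(cv2.contourArea(hull),r)
q=cv2.approxPolyDP(hull,6,True)[:,0];print(q.tolist())
for p in q:print(onz(s,p,.021).round(4))
E
```

```text
4287.5 ((280.7769470214844, 232.56817626953125), (120.27320861816406, 36.435794830322266), 83.84483337402344)
[[288, 172], [302, 290], [270, 294], [257, 175]]
[ 0.7058 -0.0073  0.021 ]
[ 0.4339 -0.0319  0.021 ]
[0.4268 0.0409 0.021 ]
[0.7004 0.0651 0.021 ]
```

View pics/top_crop.png

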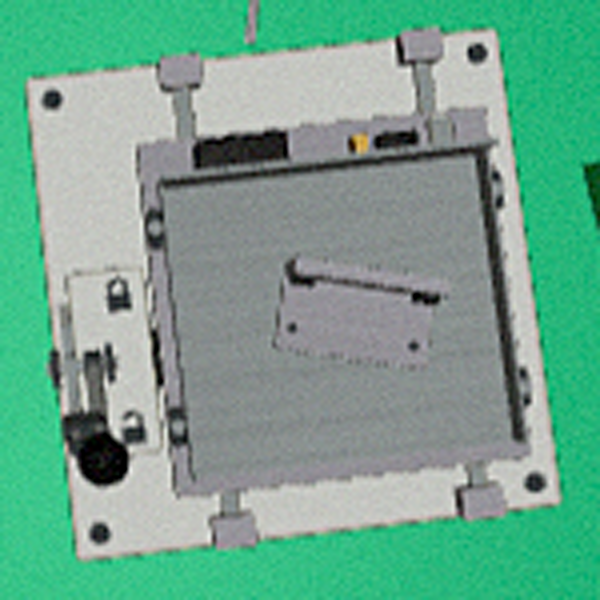

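View pics/scene_crop.png

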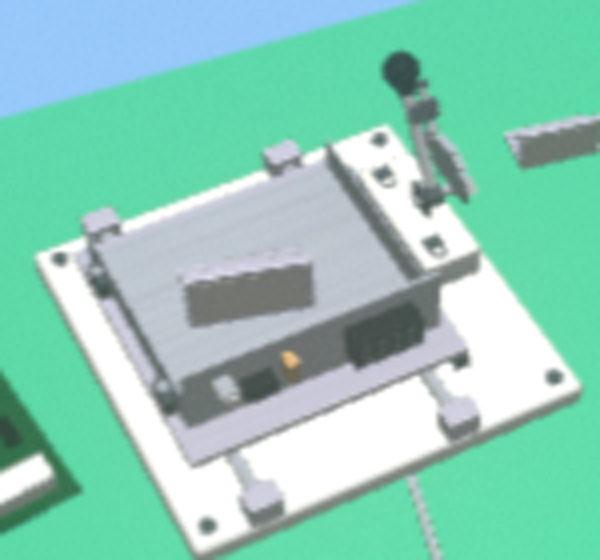

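The top crop shows the tray L at (360,310) with two packages and two foot holes. The lever leans toward the robot, with its knob at (102,460), and the open padlock is near. The scene crop shows the knob at (401,69) and the rear wall top running from (183,380) to (440,275).

Run:
```python
from h import *
d=pickle.load(open("s0.pkl","rb"));T,S=d["top"],d["scene"]
t=lambda p:((p[0]+.5)/4-.5+250,(p[1]+.5)/4-.5+155)
c=lambda p:((p[0]+.5)/4-.5+175,(p[1]+.5)/4-.5+155)
P=dict(scFL=((51,98),(554,377)),scFR=((478,53),(207,526)),scNR=((535,482),(60,259)),scNL=((99,532),(380,139)),
 knob=((102,460),(401,69)),cFL=((28,78),(580,385)),cFR=((497,30),(200,552)),cNR=((563,503),(37,257)),cNL=((80,558),(388,125)),
 legL=((297,258),(310,251)),legR=((447,287),(183,271)),wallL=((160,181),(440,275)),wallR=((480,150),(183,383)))
R={}
for k,(a,b) in P.items():
    x,e=tri(T,t(a),S,c(b));R[k]=x;print(k,x.round(4),round(e,4))
cor=[onz(T,t(P[k][0]),.021) for k in("cFL","cFR","cNR","cNL")]
scr=[onz(T,t(P[k][0]),.021) for k in("scFL","scFR","scNR","scNL")]
for q in (cor,scr):
    fl,fr,nr,nl=q
    print([np.linalg.norm(v[:2]).round(4) for v in(fl-fr,fr-nr,nr-nl,nl-fl)],sum(q)/4)
    v=(fl+fr-nr-nl);w=fl+nl-fr-nr;print("yaw",np.arctan2(v[1],v[0]),np.arctan2(-w[0],w[1]))
foot=[onz(T,t(p),.053) for p in((275,345),(428,367))]
print("foot near",foot,np.linalg.norm(foot[0]-foot[1]))
print("len leg",np.linalg.norm(R["legL"]-R["legR"]),"wall",np.linalg.norm(R["wallL"]-R["wallR"]))
for nm,p,z in(("wallL",(160,181),.095),("wallR",(480,150),.095),("legL",(297,258),.091),("legR",(447,287),.091)):print(nm,onz(T,t(p),z))
```

```text
scFL [0.6896 0.0524 0.0247] 0.0006
scFR [ 0.711  -0.1971  0.0241] 0.0002
scNR [ 0.4626 -0.2181  0.0243] 0.0002
scNL [0.4412 0.0307 0.025 ] 0.0
knob [0.4879 0.0279 0.1366] 0.0004
cFL [0.7018 0.0656 0.0239] 0.0006
cFR [ 0.7254 -0.2082  0.0221] 0.0028
cNR [ 0.4507 -0.2331  0.0211] 0.0032
cNL [0.4269 0.0423 0.0219] 0.0012
legL [ 0.5883 -0.0776  0.1014] 0.0013
legR [ 0.5709 -0.1574  0.0987] 0.0026
wallL [ 0.6321 -0.0061  0.0924] 0.0005
wallR [ 0.6452 -0.1831  0.0829] 0.0043
[np.float64(0.2767), np.float64(0.2762), np.float64(0.2774), np.float64(0.277)] [ 0.57599073 -0.08418551  0.021     ]
yaw 0.0887250917449449 0.08311336902370196
[np.float64(0.2516), np.float64(0.2502), np.float64(0.2507), np.float64(0.2505)] [ 0.57623984 -0.08338653  0.021     ]
yaw 0.0865969712113207 0.08504976689076567
foot near [array([ 0.54370979, -0.06922823,  0.053     ]), array([ 0.52944124, -0.15375787,  0.053     ])] 0.08572544673212865
len leg 0.08170755517240252 wall 0.17766872947076576
wallL [ 0.63168915 -0.00626091  0.095     ]
wallR [ 0.64446992 -0.17806703  0.095     ]
legL [ 0.58919596 -0.07831659  0.091     ]
legR [ 0.57180804 -0.15788176  0.091     ]
```

```bash
cat >> h.py <<'E'
from scipy.spatial.transform import Rotation as Ro
YAW=.086;O=np.array([.5777,-.1037,.003]);B=Ro.from_euler('z',YAW)
def W(p):return O+B.apply(p)          # base frame -> world
def att(th,yaw=YAW):return (Ro.from_euler('z',yaw)*Ro.from_euler('y',np.pi-th)).as_rotvec()
E
python3 - <<'E'
from h import *
from cell import env
d=pickle.load(open("s0.pkl","rb"));T=d["top"]
t=lambda p:((p[0]+.5)/4-.5+250,(p[1]+.5)/4-.5+155)
q=[onz(T,t(p),.043) for p in((140,147),(488,108),(527,452),(178,495))]
print("stage ctr base",B.inv().apply(sum(q)/4-O),[np.linalg.norm(q[i]-q[i-1]).round(4) for i in range(4)])
a=att(0)
def fin(lean,back):  # finger behind knob
    return W([-.030+.092*np.sin(lean)-back,.138,.052+.092*np.cos(lean)-.012])
env.clamp()
print(a,fin(-.5,.05),fin(.6,.02))
p=fin(-.5,.045);hi=p+[0,0,.08]
env.move_pose(hi,a);env.movel(p,a,.1)
f0=env.get_force()
print("contact",env.movel(fin(-.5,.015),a,.04,until_force=4),env.get_position(),B.inv().apply(env.get_force()-f0))
s=env.snapshot("scene");cv2.imwrite("pics/s1.png",cv2.resize(cv2.convertScaleAbs(s["img"][100:240,200:380,::-1],alpha=1.5),None,fx=4,fy=4))
print(env.get_time())
E
```

```text
stage ctr base [-0.0088198   0.00012369  0.04      ] [np.float64(0.1958), np.float64(0.1999), np.float64(0.1951), np.float64(0.1966)]
[-1.35046858e-01  3.13868870e+00  8.26923513e-18] [0.44219814 0.02312993 0.1237376 ] [0.56778654 0.03395724 0.11893088]
contact True [0.47056928 0.02561262 0.12342784] [ 0.28481084  0.30715176 -0.58072883]
4.8167
```

View pics/s1.png

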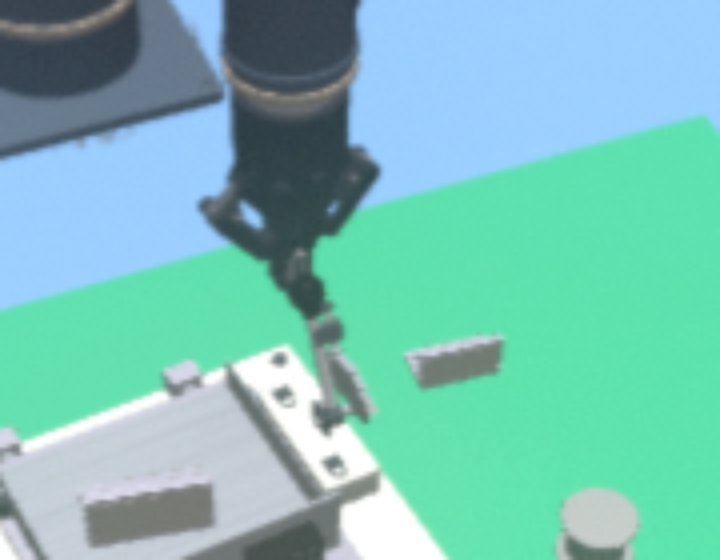

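The picture shows the shut fingers directly behind the knob at (308,293), with the lever still in the free notch. I'll follow the arc now.

Run:
```python
from h import *
from cell import env
a=att(0)
def fin(lean,back):
    return W([-.030+.092*np.sin(lean)-back,.138,.052+.092*np.cos(lean)-.010])
f0=env.get_force()
for l in (-.25,0,.25,.45): env.movel(fin(l,.02),a,.08);print(l,B.inv().apply(env.get_force()-f0).round(1))
print(env.movel(fin(.62,.008),a,.04,until_force=30),B.inv().apply(env.get_position()-O),B.inv().apply(env.get_force()-f0).round(1))
env.sleep(.3)
env.movel(fin(.0,.03),a,.1)
env.movel(fin(.0,.03)+[0,0,.1],a,.2)
d={n:env.snapshot(n) for n in("scene","top")};pickle.dump(d,open("s2.pkl","wb"))
c1=cv2.resize(d["scene"]["img"][150:290,170:320,::-1],None,fx=2.6,fy=4);c2=cv2.resize(d["top"]["img"][155:305,250:400,::-1],(390,560))
cv2.imwrite("pics/s2.png",cv2.convertScaleAbs(np.hstack([c1,c2]),alpha=1.5));print(env.get_time())
p=W([-.0088+.072-.024-.05,0,.12])
for th in(.6,.8,.9):print(th,env.inverse_kinematics(p,att(th)),env.inverse_kinematics(p-[0,0,.05],att(th)))
```

```text
-0.25 [ 0.   0.1 -0.3]
0 [0.1 0.6 0.5]
0.25 [ 0.3  0.7 -0.4]
0.45 [-0.9 -0.1  1.2]
True [-0.00367205  0.13795978  0.11950023] [-1.5  0.2  0.7]
8.7417
0.6 [ 1.01870715  0.75634712 -1.28798342  2.34289317  1.86963458  0.65264221
  0.03232326] [ 0.98307005  0.90758593 -1.290894    2.38390555  2.01335728  0.8011759
 -0.05555686]
0.8 None None
0.9 None None
```

View pics/s2.png

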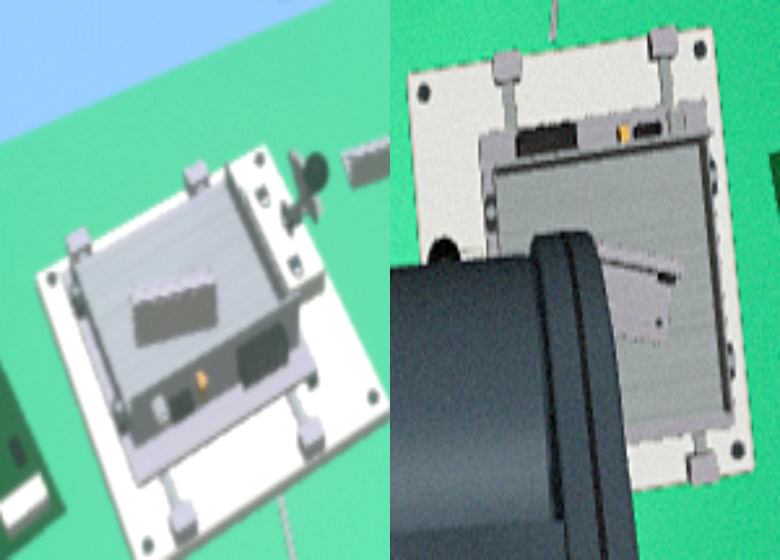

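The lever now stands over to the far side, with the knob at (316,170) in the left half. The L at (640,290) hasn't moved. Next I'll check the lever angle and scan the reachable tilts.

Run:
```python
from h import *
from cell import env
d=pickle.load(open("s2.pkl","rb"))
o,v=ray(d["scene"],(316/2.6+170,170/4+150));o=B.inv().apply(o-O);v=B.inv().apply(v)
k=o+v*(.138-o[1])/v[1]-[-.03,.138,.052];print("knob rel pivot",k,"lever",.5+np.arctan2(k[0],k[2]),np.hypot(k[0],k[2]))
for th in(.3,.4,.5,.6,.7):
  for roll in(0,np.pi,np.pi/2,-np.pi/2):
    r=(Ro.from_rotvec(att(th))*Ro.from_euler('z',roll)).as_rotvec()
    L=[env.inverse_kinematics(W([x,-.012,z]),r) for x,z in((-.03,.13),(-.03,.06),(.047,.058))]
    print(th,round(roll,2),[None if q is None else q.round(2).tolist() for q in L])
print(env.get_joint_positions())
```

```text
knob rel pivot [4.54499704e-02 5.55111512e-17 8.67845670e-02] lever 0.9824354196326692 0.09796561070926812
0.3 0 [[0.16, 0.42, 0.03, 2.13, -0.3, 0.31, 2.11], [0.47, 0.57, -0.42, 2.18, 0.87, 0.2, 0.96], [0.15, 0.61, -0.01, 2.01, -0.27, 0.23, 2.05]]
0.3 3.14 [[-0.29, 0.51, 0.68, 2.14, -1.01, 0.51, -0.31], [0.47, 0.57, -0.42, 2.18, 0.87, 0.2, -2.18], [-0.15, 0.67, 0.46, 2.02, -1.09, 0.4, -0.31]]
0.3 1.57 [[-0.07, 0.44, 0.34, 2.14, -0.7, 0.37, 0.94], [0.1, 0.55, 0.11, 2.2, -0.92, 0.17, 1.17], [-0.0, 0.63, 0.22, 2.02, -0.76, 0.29, 0.95]]
0.3 -1.57 [[0.78, 0.53, -0.86, 2.11, 0.82, 0.49, 2.58], [0.47, 0.57, -0.42, 2.18, 0.87, 0.2, 2.54], [0.56, 0.68, -0.64, 2.0, 0.95, 0.42, 2.47]]
0.4 0 [[0.18, 0.41, 0.02, 2.22, -0.74, 0.18, 2.57], [0.98, 0.88, -1.29, 2.25, 1.58, 0.78, 0.33], [0.58, 0.67, -0.64, 2.09, 1.34, 0.31, 0.52]]
0.4 3.14 [[0.03, 0.42, 0.24, 2.22, -1.06, 0.25, -0.25], [1.03, 1.0, -1.46, 2.25, 1.58, 0.97, -2.79], [0.58, 0.67, -0.64, 2.09, 1.34, 0.31, -2.62]]
0.4 1.57 [[0.12, 0.41, 0.11, 2.22, -0.9, 0.2, 1.16], [0.98, 0.88, -1.29, 2.25, 1.58, 0.78, -1.24], [0.58, 0.67, -0.64, 2.09, 1.3
[... 1001 characters left out ...]
52, 0.38, 2.53]]
0.6 1.57 [[1.08, 0.71, -1.29, 2.36, 1.86, 0.59, -1.51], [1.02, 0.93, -1.29, 2.42, 2.06, 0.81, -1.64], [0.95, 0.99, -1.29, 2.25, 1.95, 0.82, -1.47]]
0.6 -1.57 [[1.08, 0.71, -1.29, 2.36, 1.86, 0.59, 1.63], [1.02, 0.93, -1.29, 2.42, 2.06, 0.81, 1.5], [0.95, 0.99, -1.29, 2.25, 1.95, 0.82, 1.67]]
0.7 0 [None, None, [0.97, 1.03, -1.29, 2.32, 2.17, 0.88, -0.07]]
0.7 3.14 [None, None, [0.77, 0.8, -0.85, 2.33, 2.55, 0.6, 2.59]]
0.7 1.57 [None, None, [0.97, 1.03, -1.29, 2.32, 2.17, 0.88, -1.64]]
0.7 -1.57 [[0.88, 0.57, -0.88, 2.45, 2.63, 0.45, 0.87], None, [0.7, 0.76, -0.75, 2.33, 2.66, 0.57, 0.88]]
[-0.32511257  0.330634    0.23906038  1.87299119 -0.09433046  0.95143777
  1.61347165]
```

The lever reads about 0.98, so it's locked. Now into the L's inside corner, with the tool tilted 0.5 rad and matched to the L's yaw.

Run:
```python
from h import *
from cell import env
b=lambda p:(B.inv().apply(p-O)*1e3).round(1)
L=np.array([-.020,-.009,.042]);ry=-.28;S=Ro.from_euler('z',ry)
sp=lambda x,z:W(L+S.apply([x,0,z]))
a=att(.5,YAW+ry)
p=env.get_position();env.movel([p[0],p[1],.32],None,.2)
env.move_pose(sp(-.002,.2),a);print(env.get_joint_positions().round(2),env.get_time())
env.movel(sp(-.002,.035),a,.12)
f0=env.get_force();r=env.movel(sp(-.002,.008),a,.02,until_force=5)
print(r,b(env.get_position()),B.inv().apply(env.get_force()-f0).round(1))
d={n:env.snapshot(n) for n in("scene","top")};pickle.dump(d,open("s3.pkl","wb"))
c1=cv2.resize(d["scene"]["img"][150:290,170:320,::-1],None,fx=2.6,fy=4);c2=cv2.resize(d["top"]["img"][155:305,250:400,::-1],(390,560))
cv2.imwrite("pics/s3.png",cv2.convertScaleAbs(np.hstack([c1,c2]),alpha=1.5));print(env.get_time())
```

```text
[-0.18  0.21  0.33  2.17 -0.13  0.27  1.61] 10.1667Traceback (most recent call last):
  File "<stdin>", line 9, in <module>
cell.Unreachable: the arm cannot follow that straight line within its joint ranges
```

Run:
```python
from h import *
from cell import env
L=np.array([-.020,-.009,.042]);ry=-.28;S=Ro.from_euler('z',ry)
sp=lambda x,z:W(L+S.apply([x,0,z]))
print(env.get_position())
for th in (.5,.55):
  for y in (YAW+ry,YAW):
    for z in (.2,.16,.12,.08,.035,.012):
      q=env.inverse_kinematics(sp(-.002,z),att(th,y));print(th,round(y,2),z,None if q is None else q.round(2))
```

```text
[ 0.55666728 -0.11328573  0.24450896]
0.5 -0.19 0.2 [-0.18  0.21  0.33  2.17 -0.13  0.27  1.61]
0.5 -0.19 0.16 [-0.28  0.3   0.47  2.23 -0.66  0.18  2.15]
0.5 -0.19 0.12 [ 0.4   0.36 -0.42  2.27  1.37  0.22  0.11]
0.5 -0.19 0.08 [ 0.92  0.71 -1.29  2.3   1.62  0.81 -0.1 ]
0.5 -0.19 0.035 [ 0.88  0.84 -1.29  2.34  1.76  0.92 -0.21]
0.5 -0.19 0.012 [ 0.87  0.91 -1.29  2.35  1.83  0.98 -0.25]
0.5 0.09 0.2 [ 0.3   0.22 -0.11  2.14 -0.36  0.32  2.17]
0.5 0.09 0.16 [ 0.35  0.28 -0.18  2.2  -0.41  0.2   2.23]
0.5 0.09 0.12 [ 0.84  0.45 -0.87  2.23  1.21  0.26  0.63]
0.5 0.09 0.08 [ 1.03  0.73 -1.29  2.27  1.58  0.63  0.31]
0.5 0.09 0.035 [ 1.    0.85 -1.29  2.31  1.76  0.73  0.17]
0.5 0.09 0.012 [ 0.99  0.92 -1.29  2.33  1.83  0.79  0.12]
0.55 -0.19 0.2 [-0.19  0.2   0.33  2.22 -0.13  0.18  1.61]
0.55 -0.19 0.16 [ 0.42  0.28 -0.42  2.26  1.2   0.2   0.28]
0.55 -0.19 0.12 [ 0.95  0.61 -1.29  2.3   1.59  0.73 -0.08]
0.55 -0.19 0.08 [ 0.91  0.72 -1.29  2.34  1.73  0.83 -0.21]
0.55 -0.19 0.035 [ 0.88  0.85 -1.29  2.38  1.86  0.96 -0.31]
0.55 -0.19 0.012 [ 0.86  0.92 -1.29  2.4   1.92  1.03 -0.34]
0.55 0.09 0.2 [ 0.4   0.22 -0.21  2.18 -0.44  0.24  2.26]
0.55 0.09 0.16 [ 0.88  0.36 -0.86  2.23  0.93  0.2   0.9 ]
0.55 0.09 0.12 [ 1.08  0.62 -1.29  2.27  1.53  0.53  0.34]
0.55 0.09 0.08 [ 1.04  0.73 -1.29  2.31  1.72  0.62  0.17]
0.55 0.09 0.035 [ 1.01  0.86 -1.29  2.35  1.88  0.74  0.06]
0.55 0.09 0.012 [ 1.    0.93 -1.29  2.37  1.95  0.81  0.02]
```

Run:
```python
from h import *
from cell import env
b=lambda p:(B.inv().apply(p-O)*1e3).round(1)
L=np.array([-.020,-.009,.042]);ry=-.28;S=Ro.from_euler('z',ry)
sp=lambda x,z:W(L+S.apply([x,0,z]))
a=att(.5,YAW+ry)
q0=env.get_joint_positions();q1=np.array([1.0,.43,-1.29,2.2,1.4,.6,.05])
for s in np.linspace(0,1,6)[1:]:
    env.movej(q0+s*(q1-q0));p=env.get_position();print(p.round(3))
    if p[2]<.17: raise SystemExit("low")
env.move_pose(sp(-.002,.11),a);print(env.get_joint_positions().round(2),env.get_time())
env.movel(sp(-.002,.035),a,.12)
f0=env.get_force();r=env.movel(sp(-.002,.008),a,.02,until_force=5)
print(r,b(env.get_position()),B.inv().apply(env.get_force()-f0).round(1))
d={n:env.snapshot(n) for n in("scene","top")};pickle.dump(d,open("s3.pkl","wb"))
c1=cv2.resize(d["scene"]["img"][150:290,170:320,::-1],None,fx=2.6,fy=4);c2=cv2.resize(d["top"]["img"][155:305,250:400,::-1],(390,560))
cv2.imwrite("pics/s3.png",cv2.convertScaleAbs(np.hstack([c1,c2]),alpha=1.5));print(env.get_time())
```

```text
[ 0.532 -0.099  0.202]
[ 0.516 -0.097  0.178]
[ 0.519 -0.099  0.174]
[ 0.544 -0.103  0.195]
[ 0.584 -0.103  0.25 ]
[ 0.9   0.58 -1.19  2.26  1.5   0.66  0.01] 12.7333
True [-21.9  -8.4  53.6] [-2.8 -0.6  9.4]
14.675
```

View pics/s3.png

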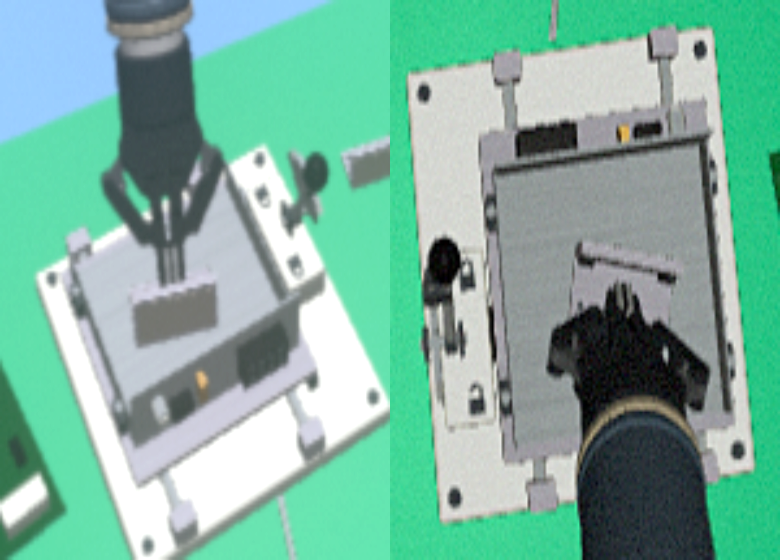

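The picture shows the shut fingertips on the foot at (622,297), centred between the packages at (585,255) and (668,275). The lever is locked, with its knob at (443,262). Next I'll push back while turning the tool square.

Run:
```python
from h import *
from cell import env
b=lambda p:(B.inv().apply(p-O)*1e3).round(1)
F=lambda:B.inv().apply(env.get_force()).round(1)
a0=att(.5,YAW-.28);a1=att(.5,YAW)
p=env.get_position();env.movel(p+[0,0,.0025],a0,.03);print(b(env.get_position()),F())
z=B.inv().apply(env.get_position()-O)[2]
env.movel(W([-.0105,-.0125,z]),a0,.05);print(b(env.get_position()),F())
env.movel(W([.030,-.0125,z]),a1,.04);print(b(env.get_position()),F())
r=env.movel(W([.060,-.0125,z]),a1,.03,until_force=12);print(r,b(env.get_position()),F())
d={n:env.snapshot(n) for n in("scene","top")};pickle.dump(d,open("s4.pkl","wb"))
c1=cv2.resize(d["scene"]["img"][150:290,170:320,::-1],None,fx=2.6,fy=4);c2=cv2.resize(d["top"]["img"][155:305,250:400,::-1],(390,560))
cv2.imwrite("pics/s4.png",cv2.convertScaleAbs(np.hstack([c1,c2]),alpha=1.5));print(env.get_time(),F())
```

```text
[-21.8  -8.5  56.2] [ 0.4 -0.9  0.2]
[-10.2 -12.7  56.2] [ 0.   0.  -0.1]
[ 29.9 -12.3  56.2] [0.3 0.5 0.1]
True [ 46.3 -12.5  55.2] [-1.1  0.7  0.5]
17.225 [-0.7 -0.5  1.6]
```

View pics/s4.png

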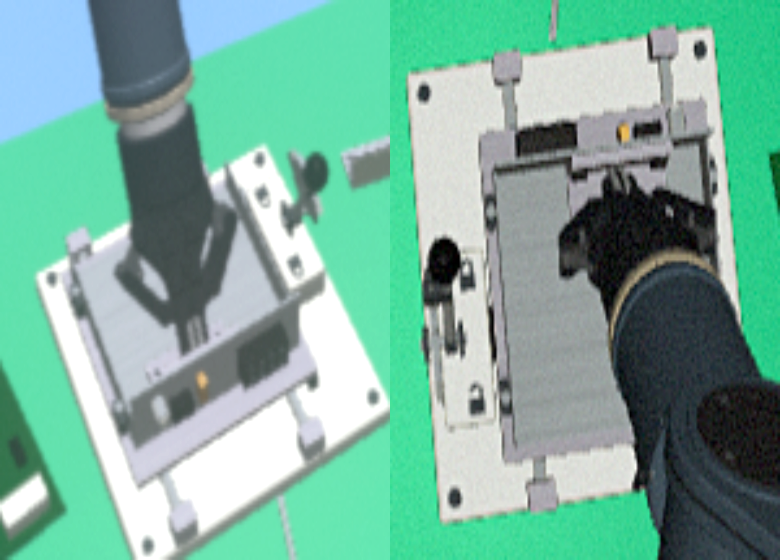

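The L now stands against the rear wall, square by eye in the top half (leg 575–668, row about 160). Stage and lever are unchanged. Now the final diagonal push, in small force-controlled steps.

Run:
```python
from h import *
from cell import env
b=lambda p:(B.inv().apply(p-O)*1e3).round(1)
F=lambda:B.inv().apply(env.get_force()).round(1)
a=att(.5);c=B.inv().apply(env.get_position()-O)
for i in range(40):
    f=F();ex=-26-f[0];ez=13-f[2]
    if abs(ex)<3 and abs(ez)<2.5 : break
    st=lambda e,k:np.clip(e*k,-.0005,.0005)
    c=c+[-st(ex,3e-5),0,-st(ez,3e-5)]
    env.movel(W(c),a,.02);env.sleep(.08)
    if i%3==0:print(i,(c*1e3).round(2),b(env.get_position()),F(),round(env.get_time(),2))
env.sleep(.7)
print((c*1e3).round(2),b(env.get_position()),F(),env.get_time())
d={n:env.snapshot(n) for n in("scene","top")};pickle.dump(d,open("s5.pkl","wb"))
c1=cv2.resize(d["scene"]["img"][150:290,170:320,::-1],None,fx=2.6,fy=4);c2=cv2.resize(d["top"]["img"][155:305,250:400,::-1],(390,560))
cv2.imwrite("pics/s5.png",cv2.convertScaleAbs(np.hstack([c1,c2]),alpha=1.5))
```

```text
0 [ 46.83 -12.48  54.82] [ 46.6 -12.4  54.6] [-5.9  0.6  2.4] 17.56
3 [ 48.29 -12.48  54.07] [ 47.  -12.4  53.9] [-13.1  -0.9   9.7] 18.56
6 [ 49.2  -12.48  54.07] [ 47.1 -12.4  53.8] [-19.4  -0.5  16. ] 19.56
9 [ 49.76 -12.48  54.36] [ 47.2 -12.4  53.8] [-21.6  -1.3  16.4] 20.56
12 [ 50.18 -12.48  54.67] [ 47.2 -12.4  53.8] [-21.7  -0.5  14.9] 21.56
15 [ 50.52 -12.48  54.87] [ 47.3 -12.4  53.8] [-24.2  -0.8  14.9] 22.56
[ 50.52 -12.48  54.87] [ 47.3 -12.4  53.8] [-22.8   0.5  15.6] 23.2583
```

View pics/s5.png

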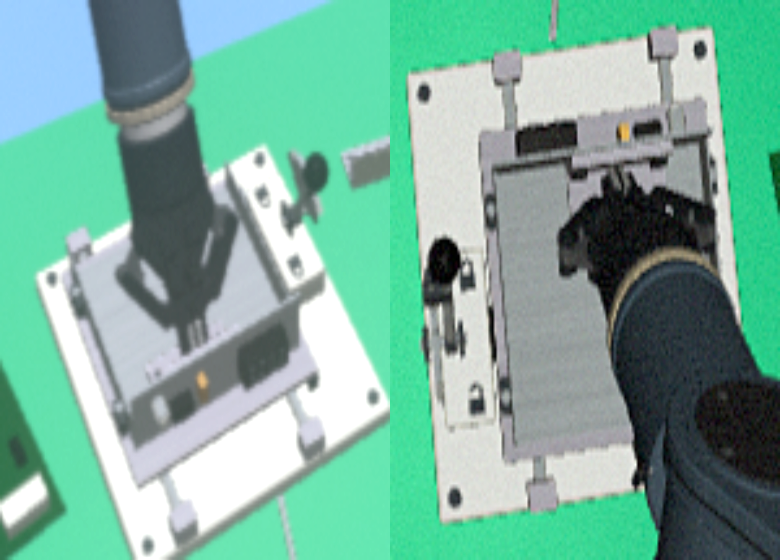

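The picture shows the L flush at the wall (575–668, about row 155), the lever locked, and the stage edge at (480,135) as before. The push holds steady at about 23 N back and 15 N down, so I'll hand in.

```bash
python3 -c "
from cell import env
print(env.finish_job(),env.get_time())"
```

```text
the job is handed in; nothing more can be done
the job is handed in; nothing more can be done
```

I threw the lever into its lock notch (about 0.98 rad by camera) and pressed the heat spreader home. I handed the job in at about 23 s with the push still held at about 23 N back and 15 N down; no verdict was returned, and squareness and an unmoved stage were checked only by eye in the pictures.

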